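# Turn the lazy Susan to the bowl and steady it

## Task

Gently turn the lazy Susan until the square jar is on the side facing the white bowl, lined up with the middle of the bowl, so that I can scoop from it. Finish while still keeping a firm hold of the lazy Susan itself, so that it stays still, and do not let go. Do not touch what stands on it, keep all of it standing in place, and leave the bowl and the other things on the worktop where they are.

Things in the scene. Friction and masses are not known exactly. Their poses are not given: they have to be found in the camera images.
- foot: the round steel bearing foot of the lazy Susan, 190 mm across and 12 mm high, fixed to the worktop under the turntable and hidden by it; origin on the turning axis at worktop level, z up, its -x axis points level from the turning axis to the centre of the bowl
- turntable: lazy Susan's turning part: round wooden tray 260 mm across, 30 mm high, floor 26 mm above worktop, with a 14 mm steel post on its axis that carries a knob; turns freely without stop either way, light friction 0.05 N m, stays where left; origin on the axis at its underside, z up, x and y turn with it. Six loose things stand on it, 90 mm from the axis, 60 degrees apart, the square jar along +x
- knob (a point): centre of the round wooden knob on top of the post, on the turning axis, 184 mm above the worktop; knob 42 mm in diameter, 42 mm tall, straight-sided for its middle 24 mm, top 205 mm above the worktop, clear above everything on the tray; rigid with the tray: gripping and twisting it turns the tray
- square_jar_mid (a point): the square storage jar on the tray, the only one with a square outline: clear glass, 52 x 52 mm and 90 mm tall with a flat square light-wood lid 54 mm wide, about 0.3 kg; point at its centre, 45 mm above its foot
- round_jar_a_mid (a point): a round clear glass jar on the tray with a flat round light-wood lid, 54 mm across, 90 mm tall; point at its centre, 45 mm above its foot
- round_jar_b_mid (a point): a second round glass jar like the first, 54 mm across, 90 mm tall; point at its centre, 45 mm above its foot
- round_jar_c_mid (a point): a taller, slimmer round glass jar on the tray with a round light-wood lid, 50 mm across, 110 mm tall; point at mid height, 55 mm above its foot
- pepper_mill_mid (a point): a waisted dark wooden pepper mill on the tray, 50 mm across, 118 mm tall; point at mid height, 55 mm above its foot
- oil_bottle_mid (a point): a green glass oil bottle with a steel pourer on the tray, 54 mm across, 124 mm tall; point 52 mm above its foot
- bowl_mid (a point): the white ceramic bowl standing on the worktop in front of the lazy Susan, on the robot's side of it, straight ahead or off to one side, 120 mm across, 55 mm tall, 210 to 235 mm from the turning axis to its centre; point on its axis at mid height
- mug_mid (a point): a white mug on the worktop beside the lazy Susan, 78 mm across without its handle, 85 mm tall; point on its axis at mid height
- scoop_mid (a point): a small steel measuring scoop on the worktop beside the lazy Susan: round cup 40 mm across, 26 mm tall, flat handle 75 mm long along +x; point in the middle of the cup
- tomato_mid (a point): a tomato on the worktop on the left-hand side, 64 mm across, 50 mm tall; point at its centre
Mind the look-alikes: they are no part of the job. Leave any blue look-alike of the part that bears oil_bottle_mid alone.

How it is judged:
By the outcome, as a careful person would: the job done as asked, in the order asked, and still so for the second after the job is handed in, while the arm keeps its last pose, push and grip.
It also fails if it takes over 67 s, if anything falls off the work surface, if the arm or the gripper's body presses on something with over 40 N, if the wrist force passes 120 N, or if a joint passes its speed limit or range.

## Robot

A 6-joint arm with a two-finger parallel gripper is mounted at the origin on the work surface. World frame = base frame: x ahead of the robot, y to its left, z up, the work surface at z = 0. Lengths are in m, angles in rad, forces in N, time in s.
With the tool pointing down it reaches from about 0.375 to 0.925 m from the base axis. Payload 5.7 kg.
Tool frame: the origin (TCP) lies at the very end of the fingers, on their centre line; the grasp point (between the pads) lies 19 mm behind it; z points along the fingers, y is the line along which they close (so a half turn about z gives the same grasp; the last joint's range is limited). The gripper opens to 88 mm and grips with 3 to 60 N. Pads are 20 mm wide; open, the fingers measure 115 mm over their backs; the gripper's body (75 mm by 178 mm) begins 61 mm behind the grasp point.
Start: joints at [-1.287, 0.359, 1.51, -0, 1.272, -0.115], TCP at [0.233, -0.553, 0.223] pointing down, gripper open.
Joint ranges: [-2.97, 2.97], [-1.01, 2.36], [0.21, 2.38], [-0.96, 4.11], [0.2, 2.71], [-2.98, 2.98]. Speed limits (rad/s): [2.39, 2.39, 3.14, 3.14, 3.14, 3.14].

## Interface

Orientations are given as a 3x3 rotation matrix whose columns are the frame's x, y, z axes.
In Python, from station import status, optics, robot gives the robot as it stands.
- The arm moves only by the tool arm_command, never from a script. Its argument "commands" is a list of rows, each a list of 5 numbers: the shift along the world's x, y, z in mm, then the turn about the world's z in degrees, then the closure in counts, from 0 (fully open) to 255 (shut). A call has 1 to 10 rows; each row is the pose to reach, as a shift and turn from the pose commanded when the call began; what a row does not reach only later rows make up. A row lasts 1/8 s, in which the tool goes at most 62.5 mm and 10.7 degrees, less where a joint would pass 70% of its speed; a pose out of reach is approached as far as the arm can. A call with a gripper value outside its range is refused whole. The fingers move at their own pace and stop on an object; "squeeze" is the grip in N (left out, the last holds). Time passes only in rows, so rows that repeat a pose let the fingers close. It gives the time, the measured TCP pose, the force, the opening and the grip force at its end, in the units of the state.
- status.get_state(): the state, without advancing time (a new reading comes with each control period).
- optics.read_camera(name): name is "side" or "top"; returns (picture, depth): 420x560x3 uint8, red, green, blue; 420x560 float32, m along the optical axis (not along the pixel's ray), 0 where there is no reading.
- optics.camera_model(name): a dict with "K" (3x3 intrinsics, pixels), "extrinsics" (4x4, takes a point from camera to world coordinates). Camera axes: x right, y down, z forward; pixel columns grow to the right and rows downward; lengths in m; the calibration is good to about 2 mm. A picture is of the moment at which its call begins. camera_model takes no time and is no camera call.
- robot.close_job(): hands the job in; it is judged then, once.
Trained networks look in the newest picture that a camera, given by its name, has taken for a name from the list of things; names that differ only in an ending like _2 or _b are one class to them, and where a whole thing is asked for, a point or a joint stands for the part that bears it (a point fixed in the world has none). Each returns a list of dicts, best first, with "score" (0 to 1); they miss things now and then, are a little off and sometimes report something else, mostly with a low value. They report only what shows in the picture. A call takes as long as a camera call. They do not tell look-alikes from the thing itself.
- optics.boxes_of(camera, target): "point" ([x, y, z] in m, in the coordinates of the camera as it stood for that picture, good to about 4 mm: the middle of the surface that is visible of it).
The state is a dict: "time_s": time; "joints": joint angles; "joint_velocities": joint speeds; "joint_efforts": joint torques, N m; "tool_pos": TCP position; "ee_rot": TCP orientation; "contact_force": force on the tool from outside, world axes, zero at the start; "torque": the same for the moment, N m; "grip_width": opening from 0.0 (shut) to 1.0 (fully open); "finger_force": force on a finger pad.
Only numpy, scipy, OpenCV 4.12 (cv2) and the standard library are available. Lean on these libraries where they do the work, as an engineer would, in place of code of your own. Each camera call takes 0.05 s, during which the arm holds its last target. There are 200 camera calls.

## Working session

There is one attempt and no reset: what is moved stays moved. The work goes in short steps, Python scripts to look and compute and a tool call to move; the robot and the scene stay as the last step left them, time stands still between calls to the robot, and variables do not carry over. Pictures are saved under pics/ and viewed, at most 10 in all, crops included, and the job is handed in when it is done.

Besides the shell and the picture viewer there is one more tool, called after ">>>" as name(argument=value, ...) on one line, values as JSON. arm_command: Moves the arm, as the interface text tells. Its arguments: {"type":"object","properties":{"commands":{"type":"array"},"squeeze":{"type":"number"}},"required":["commands"]}

```bash
mkdir -p pics; cat > h.py <<'E'
import numpy as np, cv2
from station import status, optics, robot
def world(cam,p):
    T=np.array(optics.camera_model(cam)["extrinsics"]); return T[:3,:3]@np.array(p)+T[:3,3]
def look(cam,name):
    im,d=optics.read_camera(cam); cv2.imwrite(f"pics/{name}.png",im[:,:,::-1]); np.save(f"pics/{name}.npy",d); return im,d
def cloud(cam,d):
    m=optics.camera_model(cam); K=np.array(m["K"]); v,u=np.indices(d.shape)
    P=np.stack([(u-K[0,2])/K[0,0]*d,(v-K[1,2])/K[1,1]*d,d],-1); T=np.array(m["extrinsics"])
    return P@T[:3,:3].T+T[:3,3]
E
python3 - <<'E'
from h import *
for c in("top","side"):
    look(c,c+"0")
    for t in("knob","square_jar_mid","bowl_mid","turntable","oil_bottle_mid","pepper_mill_mid","round_jar_a_mid"):
        for r in optics.boxes_of(c,t)[:4]: print(c,t,round(r["score"],2),world(c,r["point"]).round(3))
s=status.get_state(); print(s["time_s"],s["tool_pos"],s["ee_rot"],s["grip_width"])
E
```

```text
top knob 0.67 [0.634 0.044 0.028]
top knob 0.15 [0.626 0.418 0.04 ]
top square_jar_mid 0.7 [ 0.709 -0.027  0.115]
top bowl_mid 0.7 [0.45  0.146 0.028]
top turntable 0.96 [0.635 0.041 0.03 ]
top oil_bottle_mid 0.89 [ 0.561 -0.225  0.081]
top oil_bottle_mid 0.84 [ 0.618 -0.052  0.105]
top pepper_mill_mid 0.9 [0.575 0.094 0.129]
top round_jar_a_mid 0.68 [0.722 0.053 0.121]
top round_jar_a_mid 0.24 [0.635 0.041 0.028]
side knob 0.57 [0.638 0.052 0.029]
side square_jar_mid 0.56 [ 0.704 -0.014  0.088]
side bowl_mid 0.65 [0.453 0.131 0.025]
side turntable 0.77 [0.641 0.049 0.029]
side oil_bottle_mid 0.93 [ 0.555 -0.218  0.059]
side oil_bottle_mid 0.88 [ 0.617 -0.041  0.096]
side pepper_mill_mid 0.9 [0.573 0.106 0.099]
side round_jar_a_mid 0.64 [0.728 0.068 0.111]
0.8 [ 0.23296329 -0.55287688  0.22262316] [[ 9.21530250e-01  3.88306577e-01 -3.70706828e-05]
 [ 3.88306579e-01 -9.21530245e-01  8.75874269e-05]
 [-1.50981467e-07 -9.51092534e-05 -9.99999995e-01]] 0.9996532215601684
```

View pics/top0.png

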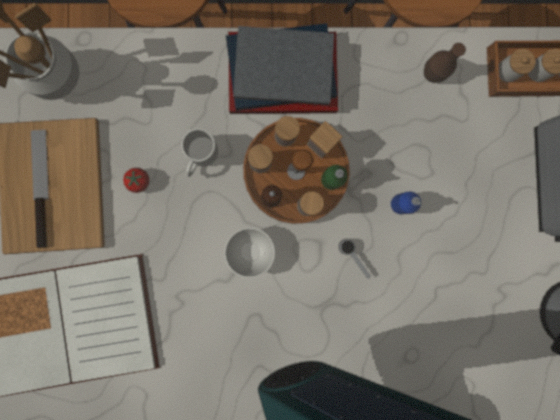

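View pics/side0.png

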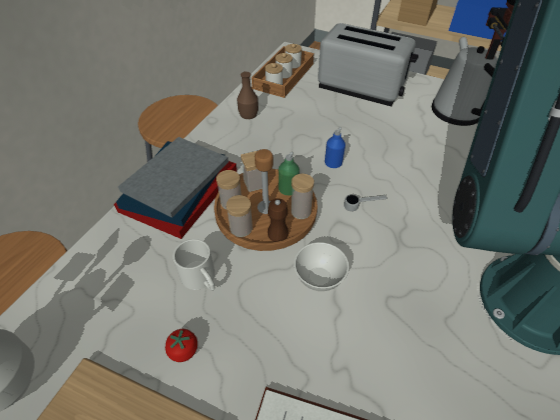

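The top view has x up and y left. The tray is at (297,170), the knob at (302,159) and the square jar at the upper right (325,137). The bowl is at lower left (250,252). I'll measure from depth next.

```bash
cat >> h.py <<'E'
def circ(cam,P,c,z0,z1,R):
    m=(P[...,2]>z0)&(P[...,2]<z1)&(np.hypot(P[...,0]-c[0],P[...,1]-c[1])<R); return P[m]
def rect(Q):
    (cx,cy),_=cv2.minEnclosingCircle((Q[:,:2]*1000).astype(np.float32)); return np.array([cx,cy]),_
E
python3 - <<'E'
from h import *
for c in("top","side"):
    P=cloud(c,np.load(f"pics/{c}0.npy"))
    for n,ctr,z0,z1,R in (("knobtop",(.637,.043),.19,.215,.04),("knob",(.637,.043),.165,.215,.04),("sq",(.707,-.022),.108,.125,.045),("bowlrim",(.451,.14),.045,.065,.08),("bowl",(.451,.14),.02,.065,.08),("tray",(.637,.043),.02,.036,.145)):
        Q=circ(c,P,ctr,z0,z1,R)
        if len(Q)>3:
            print(c,n,len(Q),"mean",Q.mean(0).round(3),"mec",*rect(Q), "minrect",cv2.minAreaRect((Q[:,:2]*1000).astype(np.float32)))
E
```

```text
top knobtop 320 mean [0.645 0.032 0.203] mec [646.6505127   31.14800835] 20.97653579711914 minrect ((645.7259521484375, 31.462919235229492), (41.06682586669922, 39.65135192871094), 44.31611633300781)
top knob 342 mean [0.644 0.032 0.202] mec [646.5947876   31.27317238] 21.026052474975586 minrect ((645.7064819335938, 31.48287582397461), (41.06682586669922, 39.707130432128906), 44.31611633300781)
top sq 571 mean [ 0.71  -0.031  0.117] mec [711.64648438 -31.35297012] 36.81796646118164 minrect ((710.8939208984375, -31.172775268554688), (53.943450927734375, 54.60647201538086), 45.97147750854492)
top bowlrim 481 mean [0.449 0.148 0.053] mec [450.17932129 146.95483398] 59.38430404663086 minrect ((450.0122985839844, 146.70907592773438), (116.97036743164062, 116.41976928710938), 43.83363723754883)
top bowl 1185 mean [0.448 0.148 0.04 ] mec [450.17932129 146.95483398] 59.38430404663086 minrect ((450.0122985839844, 146.70907592773438), (116.97036743164062, 116.41976928710938), 43.83363723754883)
top tray 4537 mean [0.639 0.035 0.027] mec [643.94061279  32.64903259] 126.5683364868164 minrect ((6
[... 600 characters left out ...]
(712.45458984375, -26.487548828125), (40.72108459472656, 54.89405822753906), 45.290863037109375)
side bowlrim 509 mean [0.45  0.137 0.052] mec [447.94284058 145.69348145] 60.327579498291016 minrect ((447.7218017578125, 146.8004150390625), (117.87825012207031, 117.78812408447266), 78.98260498046875)
side bowl 1252 mean [0.452 0.13  0.04 ] mec [447.94284058 145.69348145] 60.327579498291016 minrect ((447.7218017578125, 146.8004150390625), (117.87825012207031, 117.78812408447266), 78.98260498046875)
side tray 2640 mean [0.631 0.055 0.027] mec [642.91784668  31.93190956] 129.3494415283203 minrect ((645.5291137695312, 43.342132568359375), (234.7635040283203, 253.96401977539062), 68.75563049316406)
```

Everything fits the given sizes: axis at about (0.645, 0.032), bowl at (0.449, 0.1465), 227 mm away, and the square jar at -44° and r 91 mm. The jar has to go to 149.7°, so about +193.4°. From the current yaw, joint 6 stays inside its range with a single grasp.

>>> arm_command(commands=[[0,0,40,0,0],[20,30,77,0,0],[60,85,77,0,0],[100,142,77,0,0],[135,192,77,0,0],[170,241,77,0,0],[205,291,77,0,0],[240,341,77,0,0],[275,390,77,0,0],[310,440,77,0,0]])

```text
time_s: 2.05
tool_pos: [0.5427, -0.1129, 0.2999]
ee_rot: [[0.922, 0.388, 0.001], [0.388, -0.922, -0.0], [0.001, 0.001, -1.0]]
contact_force: [0.9, -0.9, -0.1]
grip_width: 0.996
finger_force: 0.0
```

>>> arm_command(commands=[[30,45,0,0,0],[60,85,0,0,0],[85,120,0,0,0],[97,138,0,0,0],[102,145,0,0,0],[102,145,0,0,0],[102,145,0,0,0]])

```text
time_s: 2.92
tool_pos: [0.6431, 0.029, 0.2998]
ee_rot: [[0.922, 0.387, -0.0], [0.387, -0.922, -0.0], [-0.0, 0.0, -1.0]]
contact_force: [-0.3, -0.4, 0.4]
grip_width: 1.003
finger_force: 0.0
```

```bash
python3 - <<'E'
from h import *
s=status.get_state(); print(s["time_s"],s["tool_pos"],s["ee_rot"],s["joints"])
look("side","side1"); P=cloud("side",np.load("pics/side1.npy"))
Q=circ("side",P,(.643,.033),.165,.207,.035); print(len(Q),rect(Q))
E
```

```text
2.925 [0.64310822 0.02904082 0.29978267] [[ 9.22021590e-01  3.87138337e-01 -3.08150118e-04]
 [ 3.87138230e-01 -9.22021619e-01 -3.54242125e-04]
 [-4.21261777e-04  2.07322196e-04 -9.99999890e-01]] [-6.18839395e-02  3.68534030e-01  1.30348742e+00 -3.74527788e-04
  1.46985687e+00  1.11142434e+00]
365 (array([642.90539551,  33.17845535]), 20.558570861816406)
```

View pics/side1.png

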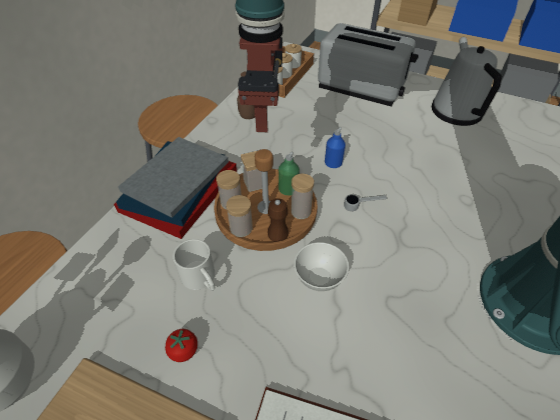

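The gripper hangs above the knob at (262,115 px) with the tray unchanged. Shift (+1.5, +3) mm, descend 133 mm and grip.

>>> arm_command(commands=[[1.5,3,-20,0,0],[1.5,3,-45,0,0],[1.5,3,-70,0,0],[1.5,3,-90,0,0],[1.5,3,-108,0,0],[1.5,3,-120,0,0],[1.5,3,-128,0,0],[1.5,3,-132,0,0],[1.5,3,-133,0,0],[1.5,3,-133,0,0]])

```text
time_s: 4.22
tool_pos: [0.6455, 0.0333, 0.167]
ee_rot: [[0.921, 0.388, 0.001], [0.388, -0.921, 0.0], [0.001, 0.0, -1.0]]
contact_force: [-0.1, -0.1, 0.4]
grip_width: 1.0
finger_force: 0.0
```

>>> arm_command(commands=[[0,0,0,0,60],[0,0,0,0,90],[0,0,0,0,105],[0,0,0,0,115],[0,0,0,0,122],[0,0,0,0,128],[0,0,0,0,134],[0,0,0,0,140]], squeeze=10)

```text
time_s: 5.22
tool_pos: [0.6456, 0.0324, 0.1666]
ee_rot: [[0.922, 0.388, 0.001], [0.388, -0.922, -0.001], [0.0, 0.001, -1.0]]
contact_force: [1.5, -5.7, -1.6]
grip_width: 0.471
finger_force: 10.0
```

Gripped: 41 mm wide, as expected for the knob. About 6 N of side force remains, so I'll re-centre a little and then firm the grip.

>>> arm_command(commands=[[0.3,-0.7,0,0,150],[0.3,-0.7,0,0,150],[0.3,-0.7,0,0,150]])

```text
time_s: 5.6
tool_pos: [0.6456, 0.0324, 0.1666]
ee_rot: [[0.922, 0.388, 0.0], [0.388, -0.922, -0.0], [0.0, 0.0, -1.0]]
contact_force: [1.5, -5.3, -1.5]
grip_width: 0.471
finger_force: 10.0
```

>>> arm_command(commands=[[0,0,0,0,160],[0,0,0,0,160],[0,0,0,0,160],[0,0,0,0,160]], squeeze=35)

```text
time_s: 6.1
tool_pos: [0.6456, 0.0324, 0.1666]
ee_rot: [[0.922, 0.388, 0.0], [0.388, -0.922, -0.0], [0.0, 0.0, -1.0]]
contact_force: [1.5, -5.0, -2.2]
grip_width: 0.471
finger_force: 35.0
```

>>> arm_command(commands=[[0,0,0,0.4,160],[0,0,0,1.2,160],[0,0,0,2.4,160],[0,0,0,4,160],[0,0,0,6,160],[0,0,0,8.5,160],[0,0,0,11,160],[0,0,0,14,160],[0,0,0,17,160],[0,0,0,20,160]])

```text
time_s: 7.35
tool_pos: [0.6457, 0.0323, 0.1666]
ee_rot: [[0.732, 0.681, 0.0], [0.681, -0.732, -0.0], [-0.0, 0.001, -1.0]]
contact_force: [3.0, -4.7, -1.5]
grip_width: 0.467
finger_force: 35.0
```

>>> arm_command(commands=[[0,0,0,3,160],[0,0,0,6,160],[0,0,0,9,160],[0,0,0,12,160],[0,0,0,15,160],[0,0,0,18,160],[0,0,0,21,160],[0,0,0,24,160],[0,0,0,27,160],[0,0,0,30,160]])

```text
time_s: 8.6
tool_pos: [0.6458, 0.0322, 0.1666]
ee_rot: [[0.293, 0.956, 0.0], [0.956, -0.293, -0.001], [-0.0, 0.001, -1.0]]
contact_force: [2.0, -5.4, -3.0]
grip_width: 0.472
finger_force: 35.0
```

>>> arm_command(commands=[[0,0,0,3,160],[0,0,0,6,160],[0,0,0,9,160],[0,0,0,12,160],[0,0,0,15,160],[0,0,0,18,160],[0,0,0,21,160],[0,0,0,24,160],[0,0,0,27,160],[0,0,0,30,160]])

```text
time_s: 9.85
tool_pos: [0.646, 0.0322, 0.1666]
ee_rot: [[-0.224, 0.975, 0.001], [0.975, 0.224, -0.001], [-0.001, 0.001, -1.0]]
contact_force: [2.2, -4.4, -3.9]
grip_width: 0.465
finger_force: 35.0
```

>>> arm_command(commands=[[0,0,0,3,160],[0,0,0,6,160],[0,0,0,9,160],[0,0,0,12,160],[0,0,0,15,160],[0,0,0,18,160],[0,0,0,21,160],[0,0,0,24,160],[0,0,0,27,160],[0,0,0,30,160]])

```text
time_s: 11.1
tool_pos: [0.6461, 0.0323, 0.1666]
ee_rot: [[-0.681, 0.732, 0.001], [0.732, 0.681, -0.001], [-0.001, 0.0, -1.0]]
contact_force: [3.9, -5.7, -2.9]
grip_width: 0.469
finger_force: 35.0
```

>>> arm_command(commands=[[0,0,0,3,160],[0,0,0,6,160],[0,0,0,9,160],[0,0,0,12,160],[0,0,0,15,160],[0,0,0,18,160],[0,0,0,21,160],[0,0,0,24,160],[0,0,0,27,160],[0,0,0,30,160]])

```text
time_s: 12.35
tool_pos: [0.6462, 0.0324, 0.1666]
ee_rot: [[-0.956, 0.293, 0.001], [0.293, 0.956, -0.0], [-0.001, 0.0, -1.0]]
contact_force: [3.1, -4.7, -3.5]
grip_width: 0.469
finger_force: 35.0
```

>>> arm_command(commands=[[0,0,0,3,160],[0,0,0,6,160],[0,0,0,9,160],[0,0,0,12,160],[0,0,0,15,160],[0,0,0,18,160],[0,0,0,21,160],[0,0,0,24,160],[0,0,0,27,160],[0,0,0,30,160]])

```text
time_s: 13.6
tool_pos: [0.6462, 0.0326, 0.1666]
ee_rot: [[-0.975, -0.224, 0.001], [-0.224, 0.975, -0.0], [-0.001, -0.0, -1.0]]
contact_force: [3.6, -3.7, -2.7]
grip_width: 0.473
finger_force: 35.0
```

>>> arm_command(commands=[[0,0,0,3,160],[0,0,0,6,160],[0,0,0,9,160],[0,0,0,12,160],[0,0,0,14.5,160],[0,0,0,17,160],[0,0,0,19,160],[0,0,0,20.5,160],[0,0,0,21.5,160],[0,0,0,22,160]])

```text
time_s: 14.85
tool_pos: [0.6462, 0.0327, 0.1666]
ee_rot: [[-0.821, -0.572, 0.001], [-0.572, 0.821, 0.0], [-0.001, -0.001, -1.0]]
contact_force: [2.1, -4.2, -3.1]
grip_width: 0.468
finger_force: 35.0
```

```bash
python3 - <<'E'
from h import *
s=status.get_state(); R=s["ee_rot"]; print(s["time_s"],s["tool_pos"],np.degrees(np.arctan2(R[1][0],R[0][0])),s["joints"],s["torque"])
A=np.array([.645,.0323])
for c in("side","top"):
    look(c,c+"2"); P=cloud(c,np.load(f"pics/{c}2.npy"))
    for t in("square_jar_mid","bowl_mid"):
        for r in optics.boxes_of(c,t)[:2]: print(c,t,round(r["score"],2),world(c,r["point"]).round(3))
    Q=circ(c,P,(.567,.0777),.110,.122,.042)
    if len(Q)>5: print(c,len(Q),rect(Q),cv2.minAreaRect((Q[:,:2]*1000).astype(np.float32)))
    Q=circ(c,P,(.45,.146),.045,.065,.08); print(rect(Q))
E
```

```text
14.85 [0.64618752 0.03270144 0.16662435] -145.13853447433573 [-5.62393040e-02  4.75113397e-01  1.46717811e+00  2.01938065e-04
  1.19800580e+00 -2.23555604e+00] [-0.51242327 -0.56706509 -0.09599175]
side square_jar_mid 0.65 [0.559 0.091 0.097]
side square_jar_mid 0.4 [0.639 0.065 0.027]
side bowl_mid 0.57 [0.453 0.132 0.024]
side bowl_mid 0.54 [ 0.445 -0.093  0.024]
side 477 (array([567.49957275,  78.81837463]), 36.364906311035156) ((568.0883178710938, 78.93585205078125), (54.65461730957031, 55.87957763671875), 57.981449127197266)
(array([449.08081055, 146.23248291]), 60.51125717163086)
top square_jar_mid 0.54 [0.567 0.095 0.115]
top bowl_mid 0.9 [0.451 0.145 0.024]
top 249 (array([570.00244141,  86.47994995]), 29.708650588989258) ((569.7955322265625, 86.81330871582031), (40.293190002441406, 44.686954498291016), 57.6839485168457)
(array([450.10494995, 147.0831604 ]), 59.46343994140625)
```

View pics/side2.png

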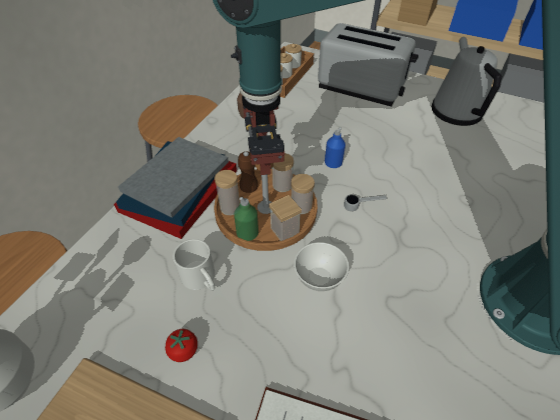

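View pics/top2.png

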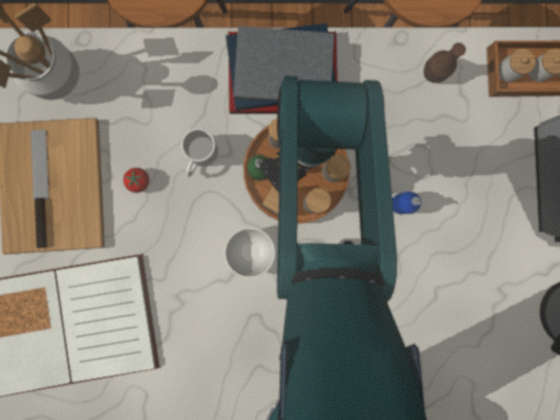

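The side view shows the square jar at (287,218), facing the bowl at (322,265), with everything upright. The top view shows the bowl unmoved and the arm over the tray. The jar is at about 148.3° and the bowl at about 149.7°, so it needs +1.4° more.

>>> arm_command(commands=[[0,0,0,0.4,160],[0,0,0,0.9,160],[0,0,0,1.3,160],[0,0,0,1.4,160],[0,0,0,1.4,160],[0,0,0,1.4,160],[0,0,0,1.4,160],[0,0,0,1.4,160]])

```text
time_s: 16.15
tool_pos: [0.6461, 0.0327, 0.1666]
ee_rot: [[-0.807, -0.591, 0.001], [-0.591, 0.807, 0.0], [-0.001, -0.001, -1.0]]
contact_force: [4.0, -2.9, -2.9]
grip_width: 0.469
finger_force: 35.0
```

```bash
python3 - <<'E'
from h import *
look("side","side3"); P=cloud("side",np.load("pics/side3.npy"))
Q=circ("side",P,(.567,.0777),.110,.122,.042); print(len(Q),cv2.minAreaRect((Q[:,:2]*1000).astype(np.float32)))
s=status.get_state(); R=s["ee_rot"]; print(s["time_s"],np.degrees(np.arctan2(R[1][0],R[0][0])),s["contact_force"],s["finger_force"],np.abs(s["joint_velocities"]).max())
robot.close_job()
E
```

```text
473 ((566.8112182617188, 76.98774719238281), (54.650596618652344, 55.803123474121094), 58.20286560058594)
16.2 -143.75954661259624 [ 3.55110658 -3.78038353 -3.350205  ] 34.99945200441289 0.002391572272197529
the job is handed in; nothing more can be done
```

The job is handed in: the square jar faces the white bowl, lined up with its middle to within about 1° by my measurements, and the gripper still holds the knob at 35 N. In the last picture I viewed, just before the final 1.4° turn, everything on the tray was still standing and the bowl had not moved.

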